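Make up the condiment set and the moulding set

TASK

Make up the two sets for the cooking class: the lidded pot, the jar and the tall shaker go in the three-compartment tray, the ring mould and the wooden mould in the two-compartment tray, one thing to each compartment (any compartment of its tray), standing upright and flat on the tray's floor. Set things down rather than drop them, and leave the short shaker and the square dish standing where they are.

Things in the scene. Friction and masses are not known exactly. Their poses are not given: they have to be found in the camera images.
- tray_three: The longer of two low wooden trays, 276 by 96 mm, with three equal square compartments in a row, each 86 by 86 mm inside, centred at x = -90, 0 and +90 mm, y = 0. Its origin is the centre of its underside, on the work surface; x runs along its length, y across. The floor is 3 mm above the work surface, the outer rim (5 mm thick) 9 mm and the ribs between compartments (4 mm thick) 8 mm above it. Fixed to the table. 
- tray_two: The shorter low wooden tray, 186 by 96 mm, with two equal square compartments, each 86 by 86 mm inside, centred at x = -45 and +45 mm, y = 0. Its origin is the centre of its underside, on the work surface; x runs along its length, y across. The floor is 3 mm above the work surface, the outer rim (5 mm thick) 9 mm and the ribs between compartments (4 mm thick) 8 mm above it. Fixed to the table. 
- pot_mid (a point): Lidded pot: squat white ceramic pot 60 mm in diameter (straight sides from 6 to 44 mm above its foot), flat lid of blue-glazed ceramic with a small knob; 58 mm high in all, about 0.22 kg. The point is on its axis, half-way up, z up. Loose.
- jar_mid (a point): Jar: amber glass screw-top jar with a white cap, body 50 mm in diameter up to 50 mm, cap 48 mm in diameter, 70 mm high, about 0.2 kg. The point is on its axis, half-way up, z up. Loose.
- shaker_mid (a point): Tall shaker: slim steel shaker, 42 mm in diameter, straight up to 63 mm, with a darker domed cap (from 58 mm up); 76 mm high, about 0.15 kg. The point is on its axis, half-way up, z up. Loose.
- ring_mid (a point): Ring mould: open steel ring, a tube 56 mm in outer and 49 mm in inner diameter, 50 mm high, about 0.09 kg; the table shows through it. The point is on its axis, half-way up, z up. Loose.
- mould_mid (a point): Wooden mould: rectangular wooden rice mould, 66 mm (its x) by 42 mm (its y), straight sides up to 36 mm, then an inset lid with a bar handle 46 by 12 mm along its x on top; 52 mm high, about 0.1 kg. The point is at its centre, half-way up, z up. Loose.
- short_shaker_mid (a point): Short shaker: squat steel shaker with flat pierced top, 54 mm in diameter, 50 mm high. Not part of either kit; stays where it is. The point is on its axis, half-way up, z up. Loose.
- dish_mid (a point): Square dish: small open white ceramic box for salt, 52 by 52 mm, 46 mm high, walls 5 mm. Not part of either kit; stays where it is. The point is on its axis, half-way up, z up. Loose.
Things that resemble listed ones, but are neither listed nor needed, are in the scene too. Leave any purple or red look-alike of the part that bears jar_mid alone.

How it is judged:
By the outcome, as a careful person would: the job done as asked, in the order asked, and still so for the second after the job is handed in, with the robot touching nothing.
It also fails if it takes over 128 s, if anything falls off the work surface, if the arm or the gripper's body presses on something with over 40 N, if the wrist force passes 120 N, or if a joint passes its speed limit or range.

ROBOT

A 7-joint arm with a two-finger parallel gripper is mounted at the origin on the work surface. World frame = base frame: x ahead of the robot, y to its left, z up, the work surface at z = 0. Lengths are in m, angles in rad, forces in N, time in s.
With the tool pointing down it reaches from about 0.4 to 0.85 m from the base axis. Payload 4.5 kg.
Tool frame: the origin (TCP) lies at the very end of the fingers, on their centre line; the grasp point (between the pads) lies 19 mm behind it; z points along the fingers, x is the direction in which the jaws open and shut, and the axes are right-handed (so a half turn about z gives the same grasp; the last joint's range is limited). The gripper opens to 85 mm and grips with 20 to 120 N. Pads are 22 mm wide; open, the fingers measure 114 mm over their backs; the gripper's body (76 mm by 85 mm) begins 54 mm behind the grasp point. The pads swing forward as they close: fully open they stand 13 mm farther back than shut.
Start: joints at [-1.308, 0.689, -0.195, 1.565, 0.157, 0.902, -0.215], TCP at [0.142, 0.609, 0.231] pointing down, gripper open.
Joint ranges: [-3.01, 3.01], [-0.46, 2.08], [-1.47, 1.51], [0.13, 2.56], [-1, 4.14], [0.04, 2.09], [-2.66, 2.66]. Speed limits (rad/s): [2.57, 2.57, 3.14, 3.14, 3.14, 3.14, 3.14].

INTERFACE

Orientations are given as a 3x3 rotation matrix whose columns are the frame's x, y, z axes.
In Python, from bench import * gives the robot as it stands. The module is installed in compiled form; this text tells all that it offers.
- The arm moves only by the shell command python3 -m crank 'ROWS' [FORCE]. ROWS is JSON, a list that holds one entry, the list of rows, each a list of 7 numbers: the turn, a rotation vector about the tool's x, y, z in degrees, then the shift along the tool's x, y, z in m, then the gripper command: -1 is fully open, 1 is shut, values between are in proportion. In form: [[[rx, ry, rz, tx, ty, tz, gripper], ...]]. A call has 1 to 5 rows; each row is the pose to reach, as a shift and turn from the pose measured when the call began, along the tool's axes at that moment; what a row does not reach only later rows make up. A row lasts 1/8 s, in which the tool goes at most 62.5 mm and 10.7 degrees, less where a joint would pass 70% of its speed; a pose out of reach is approached as far as the arm can. A call with a gripper value outside its range is refused whole. The fingers move at their own pace and stop on an object; FORCE is the grip in N (left out, the last holds). Time passes only in rows, so rows that repeat a pose let the fingers close. It gives the time, the measured TCP pose, the force and the opening at its end, in the units of the state.
- observe(): the state, without advancing time (a new reading comes with each control period).
- get_image(name): name is "side" or "top"; returns a dict with "img" (384x512x3 uint8, red, green, blue), "camera_matrix" (3x3 intrinsics, pixels), "R" (3x3) and "t" (3): a world point X has camera coordinates R X + t. Camera axes: x right, y down, z forward; pixel columns grow to the right and rows downward; lengths in m; the calibration is good to about 2 mm. A picture is of the moment at which its call begins. There is no depth.
- close_job(): hands the job in, once; it reports no verdict.
The state is a dict: "clock": time; "joint_pos": joint angles; "qvel": joint speeds; "joint_efforts": joint torques, N m; "tool_pos": TCP position; "ee_rot": TCP orientation; "wrist_force": force on the tool from outside, world axes, zero at the start; "ft_torque": the same for the moment, N m; "gripper_width": finger opening in m.
Only numpy, scipy, OpenCV 4.12 (cv2) and the standard library are available. Lean on these libraries where they do the work, as an engineer would, in place of code of your own. Each camera call takes 0.05 s, during which the arm holds its last target. There are 200 camera calls.

## Working session

There is one attempt and no reset: what is moved stays moved. The work goes in short steps, Python scripts to look and compute and a shell command to move; the robot and the scene stay as the last step left them, time stands still between calls to the robot, and variables do not carry over. Pictures are saved under pics/ and viewed, about 12 in all and at most 16, crops included, and the job is handed in when it is done.

```bash
mkdir -p pics; python3 - <<'E'
from bench import *
import cv2,numpy as np
np.set_printoptions(precision=4,suppress=True)
for n in("top","side"):
    d=get_image(n); cv2.imwrite(f"pics/{n}0.png",d["img"][:,:,::-1]); np.savez(f"{n}0.npz",**d)
    print(n,d["camera_matrix"],d["R"],d["t"])
s=observe();print(s["clock"],s["tool_pos"],s["ee_rot"],s["gripper_width"])
E
```

```text
top [[475.4219   0.     252.5608]
 [  0.     475.4219 188.3685]
 [  0.       0.       1.    ]] [[ 0.0975 -0.9952 -0.0055]
 [-0.9676 -0.0934 -0.2346]
 [ 0.2329  0.0282 -0.9721]] [-0.0389  0.5687  1.0796]
side [[405.1782   0.     254.0394]
 [  0.     405.1782 192.0186]
 [  0.       0.       1.    ]] [[ 0.7258 -0.6879  0.0039]
 [-0.4922 -0.5232 -0.6957]
 [ 0.4807  0.503  -0.7183]] [-0.4011  0.299   0.6249]
0.1 [0.1417 0.6081 0.2306] [[ 0.2267  0.974  -0.0002]
 [ 0.974  -0.2267 -0.0016]
 [-0.0016  0.0002 -1.    ]] 0.08535476776438775
```

View pics/top0.png

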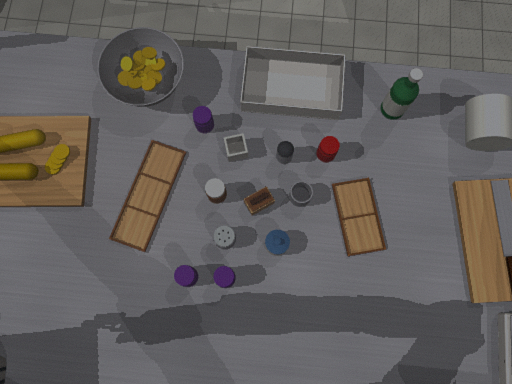

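View pics/side0.png

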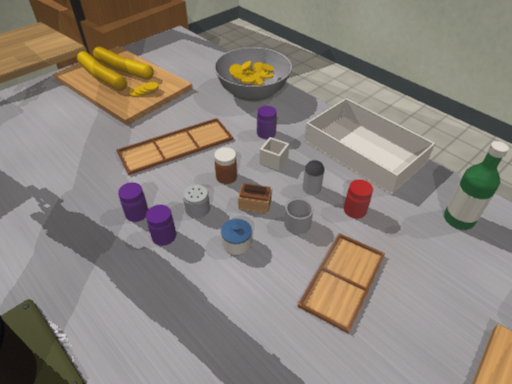

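The top view shows tray_three near (148,195), tray_two (358,217), jar (216,188), tall shaker (286,150), mould (258,200), ring (302,192), pot (278,242), short shaker (225,237) and dish (235,145). The side view agrees. I'll enlarge both for pixel readings.

```bash
python3 - <<'E'
import cv2,numpy as np
a=cv2.imread("pics/top0.png")[125:265,190:390]; a=cv2.resize(a,None,fx=4,fy=4,interpolation=cv2.INTER_CUBIC)
for i in range(0,200,20): cv2.putText(a,str(190+i),(i*4,10),0,.4,(0,255,255),1);cv2.line(a,(i*4,12),(i*4,20),(0,255,255),1)
for i in range(0,140,20): cv2.putText(a,str(125+i),(0,i*4+4),0,.4,(0,255,0),1)
cv2.imwrite("pics/c1.png",cv2.convertScaleAbs(a,alpha=1.5))
E
```

```text
(no output)
```

View pics/c1.png

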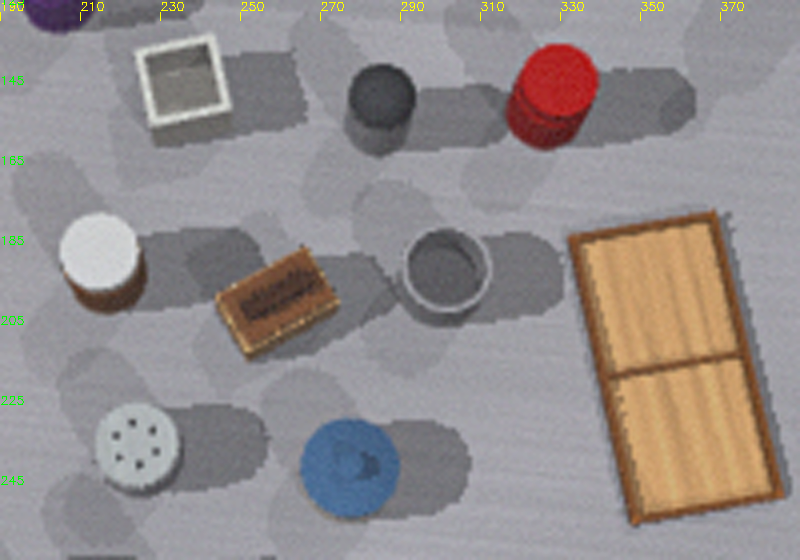

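The crop gives centres at: jar cap (215,187.8), shaker cap (285.5,149), ring rim (301.8,192.5), mould (259.5,200.1), pot lid (277.5,241.8), short shaker (224.5,236.3), dish (236,145).

```bash
cat > h.py <<'E'
import numpy as np,cv2
np.set_printoptions(precision=4,suppress=True)
def ray(d,uv,z):
    uv=np.atleast_2d(uv).astype(float); K,R,t=d["camera_matrix"],d["R"],d["t"]
    v=np.c_[uv,np.ones(len(uv))]@np.linalg.inv(K).T@R; c=-R.T@t
    return c+v*((z-c[2])/v[:,2])[:,None]
def proj(d,X):
    p=(np.atleast_2d(X)@d["R"].T+d["t"])@d["camera_matrix"].T; return p[:,:2]/p[:,2:]
E
python3 - <<'E'
from h import *
d=dict(np.load("top0.npz")); s=dict(np.load("side0.npz"))
P=dict(jar=(215,187.75,.07),shaker=(285.5,149,.062),ring=(301.75,192.5,.05),mould=(259.5,200.1,.036),pot=(277.5,241.75,.046),short=(224.5,236.25,.05),dish=(236,145,.046))
for k,(u,v,z) in P.items():
    X=ray(d,(u,v),z)[0]; print(k,X,"side px",proj(s,X)[0])
mc=ray(d,np.array([(217,297),(305,247),(340,301),(250,357)])/4+[190,125],.036)[:,:2]
for n,c in(("mould",mc),):print(n,c.tolist(),[np.degrees(np.arctan2(*(c[b]-c[a])[::-1])) for a,b in((0,1),(3,2),(0,3),(1,2))],[np.linalg.norm(c[b]-c[a]) for a,b in((0,1),(3,2),(0,3),(1,2))])
img=cv2.cvtColor(d["img"],cv2.COLOR_RGB2HSV)
m=cv2.inRange(img,(5,80,40),(25,255,255))
for n,(x0,x1,y0,y1) in dict(three=(105,192,135,255),two=(328,392,172,260)).items():
    q=np.zeros_like(m);q[y0:y1,x0:x1]=m[y0:y1,x0:x1]
    c=max(cv2.findContours(q,cv2.RETR_EXTERNAL,cv2.CHAIN_APPROX_NONE)[0],key=cv2.contourArea)[:,0]
    w=ray(d,c,.009)[:,:2]; r=cv2.minAreaRect((w*1000).astype(np.float32)); b=cv2.boxPoints(r)
    e=[b[1]-b[0],b[2]-b[1]];L=max(e,key=np.linalg.norm)
    print(n,r,"long axis deg",np.degrees(np.arctan2(L[1],L[0])))
    print(" side px",proj(s,[r[0][0]/1e3,r[0][1]/1e3,.009]))
E
```

```text
jar [0.562  0.1065 0.07  ] side px [224.1545 155.0185]
shaker [ 0.6786 -0.0548  0.062 ] side px [313.6493 169.2243]
ring [ 0.5752 -0.1038  0.05  ] side px [297.8442 209.6754]
mould [ 0.5494 -0.0026  0.036 ] side px [253.8167 194.3551]
pot [ 0.4499 -0.0552  0.046 ] side px [235.0977 230.7048]
short [0.4502 0.0723 0.05  ] side px [194.3945 194.3524]
dish [0.6826 0.0694 0.046 ] side px [273.8637 147.3527]
mould [[0.5478795450341596, 0.03501746118029733], [0.5847240713646228, -0.01613168717205958], [0.5526693247922364, -0.04071165241152584], [0.5124375332384074, 0.011089562783455874]] [np.float64(-54.23347040179646), np.float64(-52.16503903004231), np.float64(-145.97560773671174), np.float64(-142.51857535322358)] [np.float64(0.06303772281489563), np.float64(0.06558935086816728), np.float64(0.042763074279333665), np.float64(0.04039407715239063)]
three ((544.0904541015625, 280.7518310546875), (97.08956146240234, 274.9066467285156), 75.68788146972656) long axis deg -14.312118
 side px [[174.9399 143.6424]]
two ((539.1550903320312, -251.5135040283203), (185.2438201904297, 97.45416259765625), 15.592497825622559) long axis deg 15.592495
 side px [[342.0845 277.7888]]
```

Side-view reprojections agree with the top-view positions. I start toward the pot by way of a midpoint.

```bash
cat > go.py <<'E'
# usage: go.py x y z [jaw angle deg] -> shift/turn needed in tool axes
import sys; from h import *; from bench import *
s=observe();a=[float(v) for v in sys.argv[1:]];R=np.array(s["ee_rot"])
now=np.degrees(np.arctan2(R[1,0],R[0,0]))
print("t",round(s["clock"],2),"pos",np.array(s["tool_pos"]),"jaw",now.round(1),"w",round(s["gripper_width"],4),"F",np.array(s["wrist_force"]).round(1),"tilt",R[:2,2])
if len(a)>=3:print("shift",R.T@(np.array(a[:3])-s["tool_pos"]))
if len(a)>3:print("rz",((-(a[3]-now))+90)%180-90)
E
python3 -m crank '[[[0,0,0,-0.237,0.341,0,-1],[0,0,0,-0.237,0.341,0,-1],[0,0,0,-0.237,0.341,0,-1],[0,0,0,-0.237,0.341,0,-1],[0,0,0,-0.237,0.341,0,-1]]]' 40
python3 go.py .450 -.055 .17 75.7
```

```text
clock: 0.72
tool_pos: [0.3521, 0.3749, 0.2309]
ee_rot: [[0.227, 0.974, -0.0], [0.974, -0.227, -0.002], [-0.002, 0.0, -1.0]]
wrist_force: [1.0, 0.6, -0.4]
gripper_width: 0.0855
t 0.72 pos [0.3521 0.3749 0.2309] jaw 76.9 w 0.0855 F [ 1.   0.6 -0.4] tilt [-0.0003 -0.0019]
shift [-0.3964  0.1928  0.0617]
rz 1.2088081181479282
```

```bash
python3 -m crank '[[[0,0,1,-0.396,0.193,0.06,-1],[0,0,1,-0.396,0.193,0.06,-1],[0,0,1,-0.396,0.193,0.06,-1],[0,0,1,-0.396,0.193,0.06,-1],[0,0,1,-0.396,0.193,0.06,-1]]]' >/dev/null
python3 go.py .450 -.055 .17 75.7
```

```text
t 1.35 pos [0.4208 0.073  0.1892] jaw 75.9 w 0.0851 F [ 1.   0.6 -0.8] tilt [ 0.     -0.0017]
shift [-0.117   0.0594  0.0195]
rz 0.22900338691289335
```

```bash
python3 -m crank '[[[0,0,0,-0.117,0.059,0.02,-1],[0,0,0,-0.117,0.059,0.02,-1],[0,0,0,-0.117,0.059,0.02,-1],[0,0,0,-0.117,0.059,0.02,-1],[0,0,0,-0.117,0.059,0.02,-1]]]' >/dev/null
python3 go.py .450 -.055 .014
python3 - <<'E'
from bench import *
import cv2,numpy as np
a=get_image("side")["img"][100:300,130:330,::-1]; b=get_image("top")["img"][100:300,190:390,::-1]
cv2.imwrite("pics/p1.png",cv2.resize(np.hstack([a,b]),None,fx=2,fy=2,interpolation=cv2.INTER_CUBIC))
E
```

```text
t 1.98 pos [ 0.4496 -0.0527  0.1697] jaw 76.1 w 0.0851 F [-0.5  0.4  0.1] tilt [ 0.0002 -0.0006]
shift [-0.002   0.0009  0.1557]
```

View pics/p1.png

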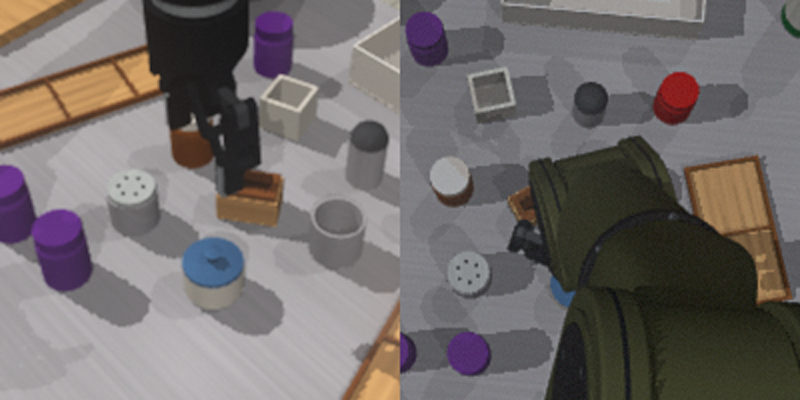

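The gripper hovers above the pot (side crop: fingers at roughly (190–245,180), pot at (213,265)), with nothing in its way. Descend and grip.

```bash
python3 -m crank '[[[0,0,0,-0.002,0.001,0.06,-1],[0,0,0,-0.002,0.001,0.1,-1],[0,0,0,-0.002,0.001,0.14,-1],[0,0,0,-0.002,0.001,0.156,-1],[0,0,0,-0.002,0.001,0.156,-1]]]' >/dev/null
python3 go.py .450 -.055 .014
python3 -m crank '[[[0,0,0,0,0,0,1],[0,0,0,0,0,0,1],[0,0,0,0,0,0,1],[0,0,0,0,0,0,1],[0,0,0,0,0,0,1]]]' 40 >/dev/null
python3 go.py .457 .303 .16 75.7
```

```text
t 2.7 pos [ 0.4503 -0.0537  0.0131] jaw 76.3 w 0.0855 F [-0.2 -0.6 -0. ] tilt [-0.004  -0.0009]
shift [-0.0014  0.     -0.0009]
t 3.33 pos [ 0.4503 -0.0531  0.0136] jaw 76.4 w 0.0584 F [-0.9  1.5  5.6] tilt [-0.0034 -0.0002]
shift [ 0.3475 -0.078  -0.1465]
rz 0.651813518102955
```

```bash
python3 -m crank '[[[0,0,0,0,0,-0.03,1],[0,0,0,0,0,-0.08,1],[0,0,0,0,0,-0.13,1],[0,0,0,0,0,-0.15,1],[0,0,0,0,0,-0.15,1]]]' >/dev/null
python3 go.py .457 .303 .16 75.7
```

```text
t 3.95 pos [ 0.4514 -0.0532  0.1646] jaw 76.3 w 0.0585 F [ 0.1 -0.4 -3.1] tilt [-0.0009  0.0004]
shift [ 0.3473 -0.079   0.0047]
rz 0.5899411091683788
```

```bash
python3 -m crank '[[[0,0,0,0.03,-0.007,0,1],[0,0,0,0.075,-0.017,0,1],[0,0,0,0.12,-0.027,0,1],[0,0,0,0.165,-0.037,0,1],[0,0,0,0.20,-0.046,0,1]]]' >/dev/null
python3 go.py .457 .303 .16 75.7
python3 -m crank '[[[0,0,0,0.04,-0.01,0,1],[0,0,0,0.085,-0.02,0,1],[0,0,0,0.12,-0.027,0,1],[0,0,0,0.147,-0.033,0,1],[0,0,0,0.147,-0.033,0,1]]]' >/dev/null
python3 go.py .457 .303 .018 75.7
```

```text
t 4.58 pos [0.4531 0.154  0.1631] jaw 76.4 w 0.0584 F [ 0.2 -0.7 -2.1] tilt [-0.0035  0.0002]
shift [ 0.1457 -0.0313  0.0031]
rz 0.6912903240560837
t 5.2 pos [0.4541 0.3075 0.1614] jaw 76.6 w 0.0585 F [ 0.3 -1.1 -3.2] tilt [-0.0058  0.0013]
shift [-0.0037  0.0048  0.1434]
rz 0.9384406747734886
```

```bash
python3 - <<'E'
from bench import *
from h import *
a=get_image("side")["img"][90:240,80:280,::-1]; d=get_image("top"); b=d["img"][120:270,90:290,::-1]
cv2.imwrite("pics/p2.png",cv2.resize(np.hstack([a,b]),None,fx=2,fy=2,interpolation=cv2.INTER_CUBIC))
E
```

```text
(no output)
```

View pics/p2.png

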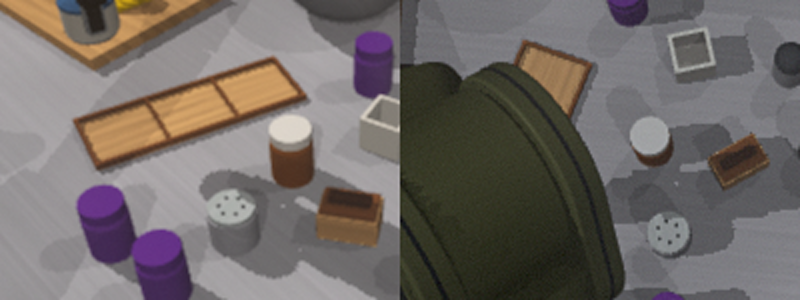

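The pot is in the grip, visible at upper left of the side crop, and the tray is clear. Lower it slowly.

```bash
python3 -m crank '[[[0,0,1,-0.004,0.005,0.05,1],[0,0,1,-0.004,0.005,0.1,1],[0,0,1,-0.004,0.005,0.125,1],[0,0,1,-0.004,0.005,0.136,1],[0,0,1,-0.004,0.005,0.138,1]]]' >/dev/null
python3 go.py .457 .303 .0165 75.7
```

```text
t 5.92 pos [0.4578 0.2972 0.023 ] jaw 75.4 w 0.0584 F [-0.2 -0.2 -2.3] tilt [-0.0064 -0.0041]
shift [ 0.0055 -0.0022  0.0065]
rz -0.3060156031278183
```

```bash
python3 -m crank '[[[0,0,0,0.005,-0.002,0.002,1],[0,0,0,0.005,-0.002,0.003,1],[0,0,0,0.005,-0.002,0.005,1],[0,0,0,0.005,-0.002,0.006,1],[0,0,0,0.005,-0.002,0.006,1]]]' >/dev/null
python3 go.py .457 .303 .0165 75.7
```

```text
t 6.55 pos [0.4572 0.3024 0.017 ] jaw 75.4 w 0.0586 F [-0.1  0.  -3.9] tilt [-0.0064 -0.0042]
shift [ 0.0006 -0.0003  0.0005]
rz -0.3155863473414371
```

```bash
python3 -m crank '[[[0,0,0,0,0,0.0005,1],[0,0,0,0,0,0.001,1],[0,0,0,0,0,0.001,1]]]' >/dev/null
python3 go.py .457 .303 .0165 75.7
```

```text
t 6.92 pos [0.4572 0.3024 0.0168] jaw 75.4 w 0.0582 F [-2.3 -1.3  4.3] tilt [-0.0058 -0.0041]
shift [ 0.0005 -0.0003  0.0003]
rz -0.3035176394915453
```

Contact felt (force reverses upward). Release, rise, go to the jar.

```bash
python3 -m crank '[[[0,0,0,0,0,0,-1],[0,0,0,0,0,0,-1],[0,0,0,0,0,0,-1],[0,0,0,0,0,0,-1]]]' >/dev/null
python3 go.py
python3 -m crank '[[[0,0,0,0,0,-0.03,-1],[0,0,0,0,0,-0.08,-1],[0,0,0,0,0,-0.12,-1],[0,0,0,0,0,-0.15,-1],[0,0,0,0,0,-0.15,-1]]]' >/dev/null
python3 go.py .562 .1065 .16 75.7
```

```text
t 7.42 pos [0.4572 0.3024 0.0167] jaw 75.4 w 0.0855 F [-0.7 -0.5  0.3] tilt [-0.0059 -0.0041]
t 8.05 pos [0.4592 0.3041 0.1688] jaw 75.4 w 0.0856 F [ 0.  -0.1 -0.3] tilt [-0.0022 -0.0011]
shift [-0.1652  0.1494  0.0088]
rz -0.33176131904666306
```

```bash
python3 -m crank '[[[0,0,0,-0.165,0.149,0,-1],[0,0,0,-0.165,0.149,0,-1],[0,0,0,-0.165,0.149,0,-1],[0,0,0,-0.165,0.149,0,-1],[0,0,0,-0.165,0.149,0,-1]]]' >/dev/null
python3 go.py .562 .1065 .014 75.7
```

```text
t 8.68 pos [0.5623 0.1021 0.1669] jaw 75.0 w 0.0856 F [-0.3 -0.3 -0.7] tilt [-0.0041 -0.0042]
shift [ 0.005  -0.001   0.1529]
rz -0.738406152683396
```

```bash
python3 - <<'E'
from bench import *
from h import *
a=get_image("side")["img"][90:240,80:280,::-1]; d=get_image("top"); b=d["img"][120:270,90:290,::-1]
cv2.imwrite("pics/p3.png",cv2.resize(np.hstack([a,b]),None,fx=2,fy=2,interpolation=cv2.INTER_CUBIC))
E
```

```text
(no output)
```

View pics/p3.png

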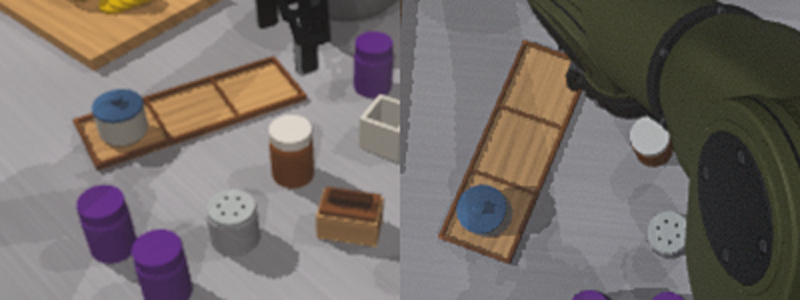

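The pot stands upright well inside the near compartment (side (120,120), top (483,208)). The jar is undisturbed.

```bash
python3 -m crank '[[[0,0,0,0.005,-0.001,0.05,-1],[0,0,0,0.005,-0.001,0.10,-1],[0,0,0,0.005,-0.001,0.135,-1],[0,0,0,0.005,-0.001,0.153,-1],[0,0,0,0.005,-0.001,0.153,-1]]]' >/dev/null
python3 go.py .562 .1065 .014
python3 -m crank '[[[0,0,0,0,0,0,1],[0,0,0,0,0,0,1],[0,0,0,0,0,0,1],[0,0,0,0,0,0,1],[0,0,0,0,0,0,1]]]' 40 >/dev/null
python3 go.py
python3 -m crank '[[[0,0,0,0,0,-0.03,1],[0,0,0,0,0,-0.08,1],[0,0,0,0,0,-0.12,1],[0,0,0,0,0,-0.15,1],[0,0,0,0,0,-0.15,1]]]' >/dev/null
python3 go.py .544 .281 .16 75.7
```

```text
t 9.4 pos [0.5594 0.1134 0.0141] jaw 75.5 w 0.0854 F [-0.2  0.5 -0. ] tilt [-0.0061 -0.0005]
shift [-0.0061  0.0043  0.0001]
t 10.03 pos [0.5599 0.1127 0.0155] jaw 75.4 w 0.0486 F [-2.2 -1.2  5.2] tilt [-0.0046 -0.0014]
t 10.65 pos [0.5622 0.1135 0.1682] jaw 75.4 w 0.0484 F [ 0.8 -0.1 -2.3] tilt [0.0009 0.0005]
shift [ 0.1575 -0.0598  0.0082]
rz -0.2779751130770052
```

```bash
python3 -m crank '[[[0,0,0,0.035,-0.013,0,1],[0,0,0,0.08,-0.03,0,1],[0,0,0,0.125,-0.048,0,1],[0,0,0,0.157,-0.06,0,1],[0,0,0,0.157,-0.06,0,1]]]' >/dev/null
python3 go.py .544 .281 .0185 75.7
```

```text
t 11.28 pos [0.5414 0.2847 0.1672] jaw 75.8 w 0.0487 F [-0.4  0.  -1.8] tilt [-0.0012  0.003 ]
shift [-0.0033  0.0037  0.1486]
rz 0.06467923173767076
```

```bash
python3 -m crank '[[[0,0,0,-0.003,0.004,0.05,1],[0,0,0,-0.003,0.004,0.1,1],[0,0,0,-0.003,0.004,0.13,1],[0,0,0,-0.003,0.004,0.141,1],[0,0,0,-0.003,0.004,0.142,1]]]' >/dev/null
python3 go.py .544 .281 .0185 75.7
```

```text
t 11.9 pos [0.5442 0.2804 0.0247] jaw 75.7 w 0.049 F [-0.8 -0.3 -1.8] tilt [-0.002   0.0021]
shift [ 0.0005 -0.0004  0.0062]
rz 0.03387410099894339
```

```bash
python3 -m crank '[[[0,0,0,0,0,0.002,1],[0,0,0,0,0,0.004,1],[0,0,0,0,0,0.0055,1],[0,0,0,0,0,0.0055,1]]]' >/dev/null
python3 go.py
python3 -m crank '[[[0,0,0,0,0,0.0005,1],[0,0,0,0,0,0.001,1],[0,0,0,0,0,0.001,1]]]' >/dev/null
python3 go.py
```

```text
t 12.4 pos [0.5443 0.2805 0.0194] jaw 75.7 w 0.049 F [ 0.1 -0.5 -2.5] tilt [-0.0017  0.0022]
t 12.78 pos [0.5444 0.2806 0.0186] jaw 75.7 w 0.0486 F [ 0.5 -0.7  0.4] tilt [-0.0015  0.0023]
```

```bash
python3 -m crank '[[[0,0,0,0,0,0.0005,1],[0,0,0,0,0,0.0007,1]]]' >/dev/null
python3 go.py
python3 -m crank '[[[0,0,0,0,0,0,-1],[0,0,0,0,0,0,-1],[0,0,0,0,0,0,-1],[0,0,0,0,0,0,-1]]]' >/dev/null
python3 go.py
python3 -m crank '[[[0,0,0,0,0,-0.03,-1],[0,0,0,0,0,-0.08,-1],[0,0,0,0,0,-0.12,-1],[0,0,0,0,0,-0.15,-1],[0,0,0,0,0,-0.15,-1]]]' >/dev/null
python3 go.py .679 -.055 .17 37
```

```text
t 13.03 pos [0.5445 0.2806 0.0186] jaw 75.7 w 0.0486 F [-1.4 -1.9  6.9] tilt [-0.001   0.0021]
t 13.53 pos [0.5445 0.2806 0.0185] jaw 75.7 w 0.0853 F [ 0.4 -0.3  0.2] tilt [-0.0012  0.0021]
t 14.15 pos [0.5459 0.2814 0.171 ] jaw 75.7 w 0.0855 F [ 0.2  0.1 -0.7] tilt [0.0031 0.005 ]
shift [-0.2931  0.212  -0.0003]
rz 38.71123198467362
```

```bash
python3 -m crank '[[[0,0,10,-0.293,0.212,0,-0.46],[0,0,20,-0.293,0.212,0,-0.46],[0,0,30,-0.293,0.212,0,-0.46],[0,0,39,-0.293,0.212,0,-0.46],[0,0,39,-0.293,0.212,0,-0.46]]]' >/dev/null
python3 go.py .679 -.055 .17 37
```

```text
t 14.78 pos [ 0.6608 -0.0118  0.1681] jaw 36.7 w 0.0621 F [ 0.9  0.  -0.4] tilt [0.0011 0.0042]
shift [-0.0112  0.0455 -0.002 ]
rz -0.33383499701557184
```

```bash
python3 -m crank '[[[0,0,0,-0.011,0.045,0,-0.46],[0,0,0,-0.011,0.045,0,-0.46],[0,0,0,-0.011,0.045,0,-0.46]]]' >/dev/null
python3 go.py .679 -.055 .018 37
```

```text
t 15.15 pos [ 0.6779 -0.0535  0.1666] jaw 36.7 w 0.0623 F [ 0.6  0.8 -0.1] tilt [-0.0012  0.0054]
shift [-0.0003  0.0026  0.1486]
rz -0.29692741704738523
```

```bash
python3 - <<'E'
from bench import *
from h import *
a=get_image("side")["img"][90:240,130:380,::-1]; d=get_image("top"); b=d["img"][90:240,100:350,::-1]
cv2.imwrite("pics/p4.png",cv2.resize(np.vstack([a,b]),None,fx=2,fy=2,interpolation=cv2.INTER_CUBIC))
E
```

```text
(no output)
```

View pics/p4.png

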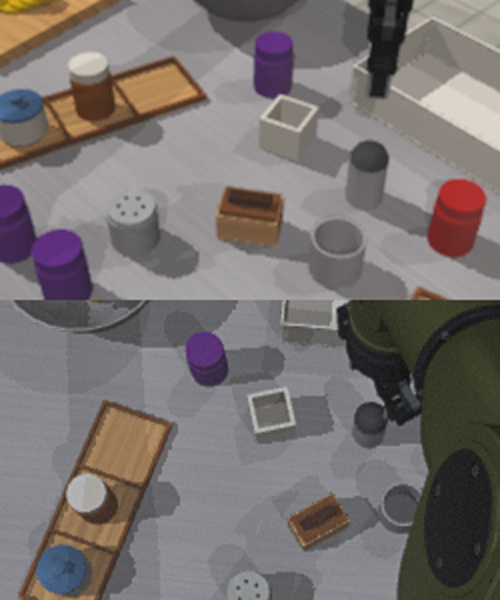

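Jar upright in the middle compartment (side (92,85)); the shaker at side px (313,170) matches the prediction. Descend with a check partway, since moves stray by a few mm.

```bash
python3 -m crank '[[[0,0,0,0,0.002,0.03,-0.46],[0,0,0,0,0.002,0.05,-0.46],[0,0,0,0,0.002,0.06,-0.46],[0,0,0,0,0.002,0.06,-0.46]]]' >/dev/null
python3 go.py .679 -.055 .018 37
```

```text
t 15.75 pos [ 0.6788 -0.0529  0.1068] jaw 36.9 w 0.0622 F [-0.5 -0.2 -0.6] tilt [-0.0016  0.0058]
shift [-0.0013  0.0023  0.0887]
rz -0.12272615206964588
```

```bash
python3 -m crank '[[[0,0,0,-0.001,0.002,0.03,-0.46],[0,0,0,-0.001,0.002,0.06,-0.46],[0,0,0,-0.001,0.002,0.08,-0.46],[0,0,0,-0.001,0.002,0.089,-0.46],[0,0,0,-0.001,0.002,0.089,-0.46]]]' >/dev/null
python3 go.py .679 -.055 .018 37
python3 -m crank '[[[0,0,0,0,0,0,1],[0,0,0,0,0,0,1],[0,0,0,0,0,0,1],[0,0,0,0,0,0,1]]]' 40 >/dev/null
python3 go.py
python3 -m crank '[[[0,0,0,0,0,-0.03,1],[0,0,0,0,0,-0.08,1],[0,0,0,0,0,-0.12,1],[0,0,0,0,0,-0.15,1],[0,0,0,0,0,-0.15,1]]]' >/dev/null
python3 go.py .631 .2586 .17 37
```

```text
t 16.38 pos [ 0.6793 -0.0544  0.0179] jaw 36.9 w 0.0621 F [-0.1  0.7  0.1] tilt [-0.0015  0.0059]
shift [-0.0006  0.0003 -0.0001]
rz -0.11879374064744752
t 16.88 pos [ 0.6805 -0.0542  0.0192] jaw 36.9 w 0.0403 F [ 0.5 -0.2  6.3] tilt [0.0012 0.0061]
t 17.5 pos [ 0.6817 -0.0551  0.1716] jaw 36.9 w 0.0403 F [ 0.9 -0.3 -2.7] tilt [0.0059 0.0061]
shift [ 0.1475 -0.2815  0.0032]
rz -0.1452623554593231
```

```bash
python3 -m crank '[[[0,0,0,0.016,-0.03,0,1],[0,0,0,0.042,-0.08,0,1],[0,0,0,0.068,-0.13,0,1],[0,0,0,0.094,-0.18,0,1],[0,0,0,0.115,-0.22,0,1]]]' >/dev/null
python3 go.py .631 .2586 .17
python3 -m crank '[[[0,0,0,0.02,-0.038,0,1],[0,0,0,0.033,-0.062,0,1],[0,0,0,0.033,-0.062,0,1],[0,0,0,0.033,-0.062,0,1]]]' >/dev/null
python3 go.py .631 .2586 .022 37
```

```text
t 18.12 pos [0.6397 0.1923 0.1708] jaw 37.0 w 0.0399 F [ 1.   0.2 -0.4] tilt [0.0023 0.0057]
shift [ 0.0329 -0.0582  0.0011]
t 18.62 pos [0.6285 0.2595 0.1696] jaw 36.9 w 0.04 F [ 0.2 -0.2 -2. ] tilt [0.0005 0.0027]
shift [0.0011 0.0025 0.1476]
rz -0.07850578626729998
```

```bash
python3 -m crank '[[[0,0,0,0.001,0.002,0.04,1],[0,0,0,0.001,0.002,0.09,1],[0,0,0,0.001,0.002,0.125,1],[0,0,0,0.001,0.002,0.14,1],[0,0,0,0.001,0.002,0.14,1]]]' >/dev/null
python3 go.py .631 .2586 .022 37
```

```text
t 19.25 pos [0.6306 0.2574 0.0289] jaw 36.8 w 0.04 F [-0.2 -0.  -0.7] tilt [-0.0006  0.0014]
shift [ 0.001  -0.0007  0.0069]
rz -0.15845334367925545
```

```bash
python3 -m crank '[[[0,0,0,0,0,0.003,1],[0,0,0,0,0,0.0055,1],[0,0,0,0,0,0.0065,1],[0,0,0,0,0,0.0065,1]]]' >/dev/null
python3 go.py
python3 -m crank '[[[0,0,0,0,0,0.0005,1],[0,0,0,0,0,0.001,1],[0,0,0,0,0,0.001,1]]]' >/dev/null
python3 go.py
```

```text
t 19.75 pos [0.6307 0.2575 0.0227] jaw 36.8 w 0.0404 F [-0.6  0.3 -1.9] tilt [-0.0002  0.0015]
t 20.12 pos [0.6309 0.2576 0.0223] jaw 36.8 w 0.0399 F [-1.1 -0.9  3.9] tilt [0.0001 0.0015]
```

```bash
python3 -m crank '[[[0,0,0,0,0,0.0003,-0.46],[0,0,0,0,0,0,-0.46],[0,0,0,0,0,0,-0.46],[0,0,0,0,0,0,-0.46]]]' >/dev/null
python3 go.py
python3 -m crank '[[[0,0,0,0,0,-0.03,-0.46],[0,0,0,0,0,-0.08,-0.46],[0,0,0,0,0,-0.12,-0.46],[0,0,0,0,0,-0.15,-0.46],[0,0,0,0,0,-0.15,-0.46]]]' >/dev/null
python3 go.py .575 -.104 .17 37
```

```text
t 20.62 pos [0.6309 0.2576 0.0222] jaw 36.8 w 0.0624 F [ 0.3 -0.4  0.2] tilt [0.0001 0.0016]
t 21.25 pos [0.6325 0.2585 0.1751] jaw 36.8 w 0.0625 F [ 0.3  0.5 -0.2] tilt [0.0052 0.0043]
shift [-0.2633  0.2557  0.0032]
rz -0.16810190372552825
```

```bash
python3 -m crank '[[[0,0,0,-0.263,0.256,0,-0.79],[0,0,0,-0.263,0.256,0,-0.79],[0,0,0,-0.263,0.256,0,-0.79],[0,0,0,-0.263,0.256,0,-0.79],[0,0,0,-0.263,0.256,0,-0.79]]]' >/dev/null
python3 go.py .575 -.104 .17 37
```

```text
t 21.88 pos [ 0.5823 -0.0536  0.1719] jaw 36.8 w 0.0762 F [ 1.4  0.3 -0.4] tilt [0.0034 0.0043]
shift [-0.036   0.036   0.0016]
rz -0.16346218946154067
```

```bash
python3 - <<'E'
from bench import *
from h import *
a=get_image("side")["img"][90:240,110:360,::-1]; d=get_image("top"); b=d["img"][120:270,100:350,::-1]
cv2.imwrite("pics/p5.png",cv2.resize(np.vstack([a,b]),None,fx=2,fy=2,interpolation=cv2.INTER_CUBIC))
E
```

```text
(no output)
```

View pics/p5.png

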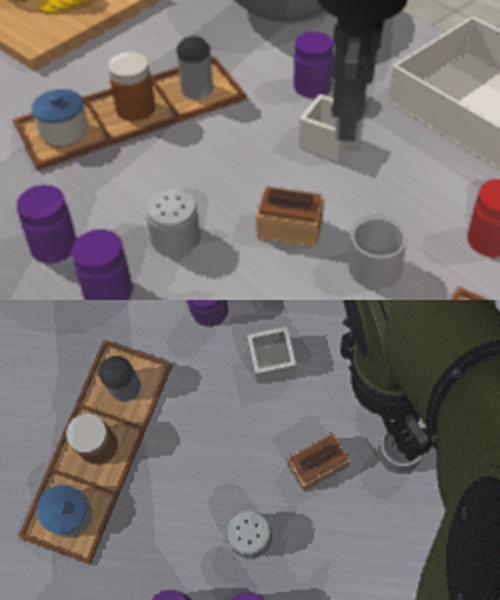

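Set one is complete: pot (58,118), jar (130,85) and shaker (193,68) all stand upright in their compartments. On to the ring.

```bash
python3 -m crank '[[[0,0,0,-0.036,0.036,0,-0.79],[0,0,0,-0.036,0.036,0,-0.79],[0,0,0,-0.036,0.036,0.02,-0.79],[0,0,0,-0.036,0.036,0.06,-0.79],[0,0,0,-0.036,0.036,0.06,-0.79]]]' >/dev/null
python3 go.py .575 -.104 .014 37
```

```text
t 22.6 pos [ 0.5696 -0.113   0.1081] jaw 36.1 w 0.0767 F [-0.8 -0.3  0.3] tilt [-0.0082 -0.003 ]
shift [ 0.0104 -0.0039  0.094 ]
rz -0.8979662929854584
```

```bash
python3 -m crank '[[[0,0,-1,0.01,-0.004,0.01,-0.79],[0,0,-1,0.01,-0.004,0.03,-0.79],[0,0,-1,0.01,-0.004,0.03,-0.79]]]' >/dev/null
python3 go.py .575 -.104 .014 37
```

```text
t 22.98 pos [ 0.575  -0.1029  0.0776] jaw 37.2 w 0.0762 F [-0.3 -0.8  0.6] tilt [-0.0094 -0.0025]
shift [-0.0001  0.0011  0.0636]
rz 0.19255528938822408
```

```bash
python3 -m crank '[[[-0.2,0.5,0,0,0.001,0.02,-0.79],[-0.2,0.5,0,0,0.001,0.04,-0.79],[-0.2,0.5,0,0,0.001,0.06,-0.79],[-0.2,0.5,0,0,0.001,0.064,-0.79],[-0.2,0.5,0,0,0.001,0.064,-0.79]]]' >/dev/null
python3 go.py .575 -.104 .014 37
python3 -m crank '[[[0,0,0,0,0,0,1],[0,0,0,0,0,0,1],[0,0,0,0,0,0,1],[0,0,0,0,0,0,1]]]' 35 >/dev/null
python3 go.py
python3 -m crank '[[[0,0,0,0,0,-0.03,1],[0,0,0,0,0,-0.07,1],[0,0,0,0,0,-0.11,1],[0,0,0,0,0,-0.13,1],[0,0,0,0,0,-0.13,1]]]' >/dev/null
python3 go.py .5825 -.2394 .14 37
```

```text
t 23.6 pos [ 0.5757 -0.1036  0.0144] jaw 37.2 w 0.0764 F [ 0.4 -0.5 -0. ] tilt [0.0009 0.0001]
shift [-0.0009 -0.0001  0.0004]
rz 0.20686801945176114
t 24.1 pos [ 0.5769 -0.1034  0.0159] jaw 37.2 w 0.0548 F [-0.3 -0.4  5.1] tilt [0.0036 0.    ]
t 24.73 pos [ 0.5776 -0.1036  0.1478] jaw 37.2 w 0.055 F [-0.3  0.2 -1.8] tilt [ 0.0075 -0.0004]
shift [-0.0783  0.1111  0.0078]
rz 0.19788437512366386
```

```bash
python3 -m crank '[[[0,0,0,-0.018,0.025,0,1],[0,0,0,-0.045,0.064,0,1],[0,0,0,-0.068,0.097,0,1],[0,0,0,-0.078,0.111,0,1],[0,0,0,-0.078,0.111,0,1]]]' >/dev/null
python3 go.py .5825 -.2394 .0189
python3 -m crank '[[[0,0,0,0,0,0.03,1],[0,0,0,0,0,0.07,1],[0,0,0,0,0,0.1,1],[0,0,0,0,0,0.11,1],[0,0,0,0,0,0.11,1]]]' >/dev/null
python3 go.py .5825 -.2394 .0189
```

```text
t 25.35 pos [ 0.5818 -0.2397  0.1468] jaw 37.1 w 0.055 F [-0.1  0.4 -1. ] tilt [0.0059 0.0002]
shift [ 0.0001 -0.0002  0.1279]
t 25.98 pos [ 0.5827 -0.2378  0.0368] jaw 37.2 w 0.055 F [ 0.3 -0.9 -1. ] tilt [0.0057 0.0014]
shift [-0.0012  0.0011  0.0179]
```

```bash
python3 -m crank '[[[0,0,0,-0.001,0.001,0.008,1],[0,0,0,-0.001,0.001,0.014,1],[0,0,0,-0.001,0.001,0.017,1],[0,0,0,-0.001,0.001,0.017,1]]]' >/dev/null
python3 go.py
python3 -m crank '[[[0,0,0,0,0,0.0005,1],[0,0,0,0,0,0.001,1],[0,0,0,0,0,0.001,1]]]' >/dev/null
python3 go.py
```

```text
t 26.48 pos [ 0.5824 -0.2393  0.0196] jaw 37.2 w 0.0552 F [ 0.1  0.6 -0.9] tilt [0.0053 0.0015]
t 26.85 pos [ 0.5826 -0.2393  0.019 ] jaw 37.2 w 0.055 F [-0.9  0.1  1.8] tilt [0.0057 0.0013]
```

```bash
python3 -m crank '[[[0,0,0,0,0,0.0005,1],[0,0,0,0,0,0.0005,1]]]' >/dev/null
python3 go.py
python3 -m crank '[[[0,0,0,0,0,0,-0.79],[0,0,0,0,0,0,-0.79],[0,0,0,0,0,0,-0.79],[0,0,0,0,0,0,-0.79]]]' >/dev/null
python3 go.py
python3 -m crank '[[[0,0,0,0,0,-0.03,-0.79],[0,0,0,0,0,-0.08,-0.79],[0,0,0,0,0,-0.12,-0.79],[0,0,0,0,0,-0.14,-0.79],[0,0,0,0,0,-0.14,-0.79]]]' >/dev/null
python3 go.py .5494 -.0026 .16 36.8
```

```text
t 27.1 pos [ 0.5827 -0.2394  0.019 ] jaw 37.2 w 0.0546 F [-2.1  0.3  5.4] tilt [0.0058 0.001 ]
t 27.6 pos [ 0.5827 -0.2393  0.0188] jaw 37.2 w 0.0764 F [-0.3 -0.1  0.3] tilt [0.0057 0.0011]
t 28.23 pos [ 0.583  -0.2398  0.1604] jaw 37.2 w 0.0767 F [ 0.1 -0.6 -0.9] tilt [0.0092 0.0001]
shift [ 0.1165 -0.2093  0.0001]
rz 0.3763592630179744
```

```bash
python3 -m crank '[[[0.3,-0.4,0.4,0.116,-0.209,0,-0.46],[0.3,-0.4,0.4,0.116,-0.209,0,-0.46],[0.3,-0.4,0.4,0.116,-0.209,0,-0.46],[0.3,-0.4,0.4,0.116,-0.209,0,-0.46],[0.3,-0.4,0.4,0.116,-0.209,0,-0.46]]]' >/dev/null
python3 go.py .5494 -.0026 .09 36.8
```

```text
t 28.85 pos [0.5478 0.0032 0.1594] jaw 37.3 w 0.0624 F [ 0.3 -0.6 -0.4] tilt [-0.0013  0.0038]
shift [-0.0023  0.0058  0.0693]
rz 0.5328403267795636
```

```bash
python3 - <<'E'
from bench import *
from h import *
a=get_image("side")["img"][130:330,160:410,::-1]; d=get_image("top"); b=d["img"][160:270,150:400,::-1]
cv2.imwrite("pics/p6.png",cv2.resize(np.vstack([a,b]),None,fx=1.9,fy=1.9,interpolation=cv2.INTER_CUBIC))
E
```

```text
(no output)
```

View pics/p6.png

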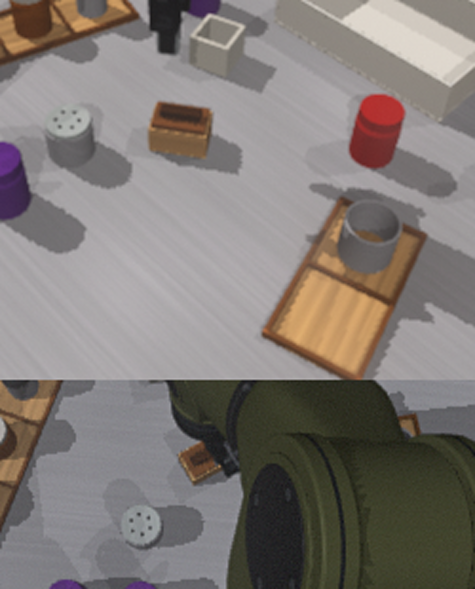

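The ring stands in the far compartment of tray_two (side crop (370,235)). Nothing stands near the mould.

```bash
python3 -m crank '[[[0,0,0.5,-0.002,0.006,0.03,-0.46],[0,0,0.5,-0.002,0.006,0.06,-0.46],[0,0,0.5,-0.002,0.006,0.07,-0.46],[0,0,0.5,-0.002,0.006,0.07,-0.46]]]' >/dev/null
python3 go.py .5494 -.0026 .010 36.8
```

```text
t 29.45 pos [ 0.5499 -0.0103  0.0884] jaw 36.3 w 0.0623 F [-0.  -0.3  0.8] tilt [-0.0032 -0.0014]
shift [ 0.0044 -0.0064  0.0784]
rz -0.5343798463283633
```

```bash
python3 -m crank '[[[0,0,-0.5,0.0044,-0.0064,0,-0.46],[0,0,-0.5,0.0044,-0.0064,0.02,-0.46],[0,0,-0.5,0.0044,-0.0064,0.02,-0.46]]]' >/dev/null
python3 go.py .5494 -.0026 .010 36.8
```

```text
t 29.82 pos [ 0.5493 -0.0021  0.0684] jaw 36.8 w 0.0624 F [ 0.1 -0.3  0.2] tilt [-0.004  -0.0014]
shift [0.     0.0006 0.0584]
rz 0.018305685903214908
```

```bash
python3 -m crank '[[[0,0,0,0,0,0.02,-0.46],[0,0,0,0,0,0.04,-0.46],[0,0,0,0,0,0.055,-0.46],[0,0,0,0,0,0.058,-0.46],[0,0,0,0,0,0.058,-0.46]]]' >/dev/null
python3 go.py .5494 -.0026 .010 36.8
python3 -m crank '[[[0,0,0,0,0,0,1],[0,0,0,0,0,0,1],[0,0,0,0,0,0,1],[0,0,0,0,0,0,1]]]' 40 >/dev/null
python3 go.py
python3 -m crank '[[[0,0,0,0,0,-0.03,1],[0,0,0,0,0,-0.07,1],[0,0,0,0,0,-0.11,1],[0,0,0,0,0,-0.14,1],[0,0,0,0,0,-0.14,1]]]' >/dev/null
python3 go.py .4958 -.2636 .15 36.8
```

```text
t 30.45 pos [ 0.5493 -0.0021  0.0108] jaw 36.8 w 0.0626 F [-0.2  0.5 -0.2] tilt [-0.0034 -0.0013]
shift [-0.0003  0.0004  0.0008]
rz 0.01704665949286266
t 30.95 pos [ 0.5502 -0.0019  0.0118] jaw 36.8 w 0.0413 F [0.1 0.2 6.3] tilt [-0.0015 -0.001 ]
t 31.57 pos [ 0.5517 -0.0017  0.1538] jaw 36.8 w 0.0414 F [ 0.   0.6 -1.1] tilt [ 0.003  -0.0007]
shift [-0.2016  0.1762  0.0038]
rz -0.016280408199435215
```

```bash
python3 -m crank '[[[0,0,5,-0.03,0.026,0,1],[0,0,10,-0.065,0.057,0,1],[0,0,15,-0.1,0.087,0,1],[0,0,21,-0.135,0.118,0,1],[0,0,21,-0.165,0.144,0,1]]]' >/dev/null
python3 go.py .4958 -.2636 .15 15.6
```

```text
t 32.2 pos [ 0.504  -0.2178  0.1523] jaw 15.7 w 0.0412 F [ 0.4  0.7 -0.8] tilt [-0.0001 -0.0009]
shift [-0.0203  0.0419  0.0024]
rz 0.07983528468331258
```

```bash
python3 -m crank '[[[0,0,0,-0.012,0.025,0,1],[0,0,0,-0.02,0.042,0,1],[0,0,0,-0.02,0.042,0,1],[0,0,0,-0.02,0.042,0,1]]]' >/dev/null
python3 go.py .4958 -.2636 .0148 15.6
```

```text
t 32.7 pos [ 0.4967 -0.2616  0.1521] jaw 15.8 w 0.0413 F [ 0.9  0.7 -1.4] tilt [0.0001 0.0008]
shift [-0.0014  0.0018  0.1373]
rz 0.21099568871501617
```

```bash
python3 - <<'E'
from bench import *
from h import *
a=get_image("side")["img"][130:380,160:460,::-1]
cv2.imwrite("pics/p7.png",cv2.resize(a,None,fx=2,fy=2,interpolation=cv2.INTER_CUBIC))
E
```

```text
(no output)
```

View pics/p7.png

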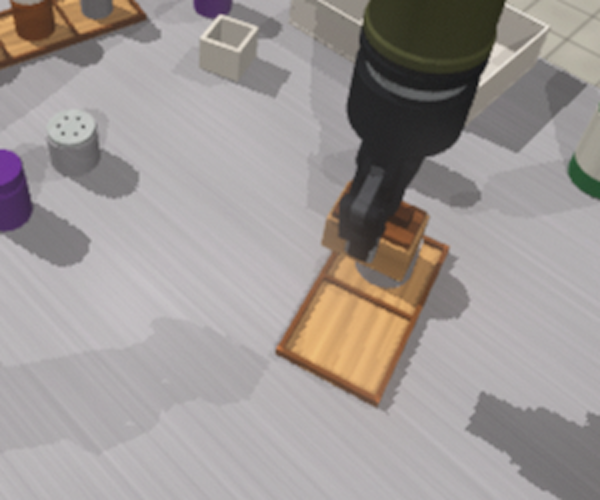

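The mould is held level, squared to the tray, with its long side across it. The free near compartment is at (350,340). Lower it.

```bash
python3 -m crank '[[[0,0,0,-0.001,0.002,0.04,1],[0,0,0,-0.001,0.002,0.08,1],[0,0,0,-0.001,0.002,0.105,1],[0,0,0,-0.001,0.002,0.12,1],[0,0,0,-0.001,0.002,0.12,1]]]' >/dev/null
python3 go.py .4958 -.2636 .0148 15.6
```

```text
t 33.38 pos [ 0.4965 -0.2625  0.0318] jaw 15.9 w 0.0412 F [ 0.3  0.1 -0.5] tilt [-0.0007  0.0014]
shift [-0.0009  0.0009  0.017 ]
rz 0.3253262361485696
```

```bash
python3 -m crank '[[[0,0,0,-0.001,0.001,0.008,1],[0,0,0,-0.001,0.001,0.013,1],[0,0,0,-0.001,0.001,0.016,1],[0,0,0,-0.001,0.001,0.016,1]]]' >/dev/null
python3 go.py
python3 -m crank '[[[0,0,0,0,0,0.0005,1],[0,0,0,0,0,0.001,1],[0,0,0,0,0,0.001,1]]]' >/dev/null
python3 go.py
python3 -m crank '[[[0,0,0,0,0,0.0003,1],[0,0,0,0,0,0.0005,1]]]' >/dev/null
python3 go.py
```

```text
t 33.88 pos [ 0.4957 -0.2637  0.0158] jaw 15.9 w 0.0417 F [-0.2 -0.6 -1.6] tilt [-0.0008  0.0014]
t 34.25 pos [ 0.4958 -0.2638  0.0149] jaw 15.9 w 0.0412 F [ 0.2 -1.2 -1.1] tilt [-0.0006  0.0013]
t 34.5 pos [ 0.4958 -0.2638  0.0148] jaw 15.9 w 0.0412 F [-0.5  0.8  6.8] tilt [-0.0005  0.0011]
```

Contact. Release, rise, back off and take a final look.

```bash
python3 -m crank '[[[0,0,0,0,0,0,-0.46],[0,0,0,0,0,0,-0.46],[0,0,0,0,0,0,-0.46],[0,0,0,0,0,0,-0.46]]]' >/dev/null
python3 go.py
python3 -m crank '[[[0,0,0,0,0,-0.03,-0.46],[0,0,0,0,0,-0.08,-0.46],[0,0,0,0,0,-0.13,-0.46],[0,0,0,0,0,-0.18,-0.46],[0,0,0,0,0,-0.18,-0.46]]]' >/dev/null
python3 go.py .47 .0 .25
```

```text
t 35.0 pos [ 0.4958 -0.2638  0.0147] jaw 15.9 w 0.0624 F [-0.2  0.1  0.2] tilt [-0.0006  0.0011]
t 35.62 pos [ 0.4985 -0.2648  0.1985] jaw 15.9 w 0.0625 F [0.9 0.2 0.7] tilt [ 0.0072 -0.002 ]
shift [ 0.0455 -0.2623 -0.0522]
```

```bash
python3 -m crank '[[[0,0,0,0.045,-0.262,-0.05,-0.46],[0,0,0,0.045,-0.262,-0.05,-0.46],[0,0,0,0.045,-0.262,-0.05,-0.46],[0,0,0,0.045,-0.262,-0.05,-0.46],[0,0,0,0.045,-0.262,-0.05,-0.46]]]' >/dev/null
python3 go.py
python3 - <<'E'
from bench import *
from h import *
a=get_image("side")["img"][80:340,80:420,::-1]; d=get_image("top"); b=d["img"][110:280,100:400,::-1]
cv2.imwrite("pics/p8.png",np.vstack([cv2.resize(x,(600,int(600*x.shape[0]/x.shape[1])),interpolation=cv2.INTER_CUBIC) for x in (a,b)])[:,:])
o=cv2.imread("pics/p8.png");print(o.shape);cv2.imwrite("pics/p8.png",cv2.resize(o,None,fx=.74,fy=.74,interpolation=cv2.INTER_AREA))
E
```

```text
t 36.25 pos [0.4688 0.0041 0.2478] jaw 16.3 w 0.0624 F [ 0.2 -0.3 -0.7] tilt [ 0.0068 -0.0002]
(798, 600, 3)
```

View pics/p8.png

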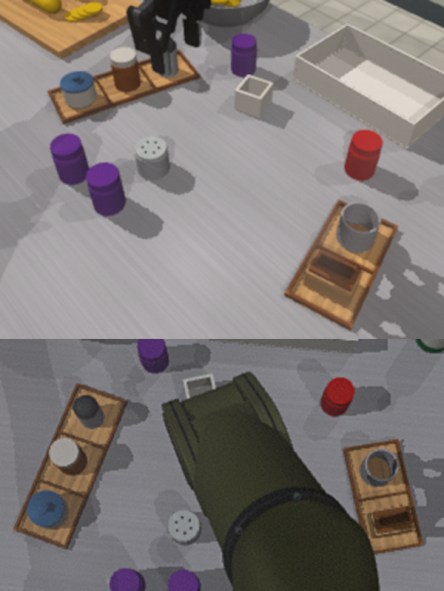

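All five items stand upright, one to a compartment: tray_three in the top crop at (45,510), (65,452) and (87,407), tray_two at (380,467) and (392,522). The short shaker, dish and look-alikes are where they were, and the arm is clear. I'll hand it in.

```bash
python3 -c "
from bench import *
print(close_job())"
```

```text
the job is handed in; nothing more can be done
None
```

Both sets are made up and the job is handed in, at about 36 s of the 128 s allowed. No verdict is reported.

- **Three-compartment tray:** the lidded pot is in the compartment nearest the robot, the jar in the middle and the tall shaker in the far one.
- **Two-compartment tray:** the ring mould is in the far compartment and the wooden mould in the near one.
- **Setting down:** each thing was lowered until the wrist force showed contact with the tray floor, at 4 to 7 N, before I opened the fingers.

**Last checks:** the final side and top pictures show all five things upright inside their compartments. The short shaker, square dish and look-alikes look unmoved by eye; I did not re-measure them. The gripper was empty and clear of everything, at 0.25 m height.

**What disagreed:** moves strayed by up to about 10 mm. I corrected this before gripping, except at the jar, which was gripped about 7 mm off the measured position. In the pictures it still stands well inside its compartment. No check failed.

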